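# Hold a glass ball lens in the inspection light

### The job

Fit the grey light-shield tube over the lens barrel of the inspection lamp, push it fully home on the shoulder ring and let go. Then take the sample tray by its upright blue grip and carry it so that the loose glass ball never leaves its shallow pocket, and finish while still holding it there in the light: level and still, the pocket centred over the tube, the tray's underside about 30 mm above the tube's mouth and resting on nothing. Leave the other things on the bench where they stand.

Things in the scene. Friction and masses are not known exactly. Their poses are not given: they have to be found in the camera images.
- lamp: Inspection lamp, fixed, its place varies: white box 120 x 120 mm, top face 60 mm above the bench; on it a dark shoulder ring (60 mm across, 6 mm thick) with an upright aluminium lens barrel in its middle. Origin: centre of the underside, on the bench under the barrel. -x is the face with the green switch and black dimmer knob.
- port_seat (a point): On the barrel's axis at the top face of the shoulder ring, 66 mm above the bench; z is up along the barrel. The barrel is 33 mm in diameter and ends 28 mm above this point, its top 4 mm bevelled to 28 mm diameter round a pale yellow lens.
- shield_mid (a point): Centre of the light shield: a plain grey rigid tube open at both ends, 60 mm long, 44 mm outside diameter, 36 mm bore, 70 g; starts upright on the bench, either end may go down. 30 mm from each end, on the axis; z along the tube. Slides freely over the barrel. Home, this point is 30 mm and the mouth 60 mm above port_seat.
- tray_grip (a point): In the tray's upright blue grip, 50 mm above the tray's underside. The grip is a block 14 mm thick along the tray's x, 34 mm wide along y, its top 64 mm above the underside. Axes are the tray's: +x from grip to pocket, z up.
- tray_pocket (a point): Centre of the pocket's floor, 3 mm above the tray's underside, inside a black ring of 24 mm bore standing 2 mm above the floor; 68 mm along the tray's +x from tray_grip and 47 mm below it. The tray is a metal plate 120 (x) x 70 mm (y) with a clear window under the pocket and an edge lip up to 9 mm; 0.11 to 0.18 kg; this point is 30 mm from its middle.
- ball_center (a point): Centre of the loose amber glass ball, 25 mm in diameter, about 20 g, in the pocket 12.5 mm above its floor with about 4 mm of play each way; it rolls over the ring if the tray tips by about 30 degrees or is jerked. The axes turn with the ball.
- oil_bottle: Bystander: small amber bottle with black cap, 28 mm in diameter, 72 mm high; origin at the centre of its underside.
- petri_dish: Bystander: closed dish, 61 mm in diameter, 16 mm high; origin at the centre of its underside.
- slide_box: Bystander: blue slide box 87 x 94 mm, 35 mm high; origin at the centre of its underside.
- jar: Bystander: white jar, 58 mm in diameter, about 64 mm high; origin at the centre of its underside.
- objective: Bystander: spare steel microscope objective standing nose up, 28 mm in diameter, 47 mm high; origin at the centre of its underside.

How it is judged (in metres and radians):
On the way, in this order (a step that is already met when the one before it is completed fails the run):
1. the shield is fully home on the lamp's barrel and let go (z of shield_mid in the frame of port_seat between 0.026 and 0.0335 m and horizontal distance between shield_mid and port_seat below 0.004 m and angle between the z axis of shield_mid and the z axis of port_seat, either way round below 0.06 rad and contact force between shield and the fingers below 0.05 N), for 0.2 s.
2. the tray is lifted clear of the bench by the gripper with the ball in its pocket (height (world z) of tray_pocket above 0.05 m and distance between ball_center and tray_pocket below 0.016 m and contact force between tray and the fingers above 1 N), for 0.2 s.
At the end, for the whole second after the job is handed in: Shield home on the shoulder ring (within 4 mm, upright). Gripper holds the tray still, level within 5 degrees, ball in pocket, pocket within 12 mm of the barrel axis, underside 10 to 50 mm above the shield mouth; shield and lamp do not touch the tray (z of shield_mid in the frame of port_seat between 0.026 and 0.0335 m and horizontal distance between shield_mid and port_seat below 0.004 m and angle between the z axis of shield_mid and the z axis of port_seat, either way round below 0.06 rad and distance between ball_center and tray_pocket below 0.016 m and contact force between tray and the fingers above 1 N and horizontal distance between tray_pocket and port_seat below 0.012 m and z of tray_pocket in the frame of port_seat between 0.073 and 0.113 m and angle between tray_pocket's own z axis and vertical below 0.09 rad and linear speed of tray below 0.02 m/s and angular speed of tray below 0.15 rad/s and contact force between tray and shield below 0.05 N and contact force between tray and lamp below 0.05 N); the arm keeps its last pose, push and grip.
It fails at once if the ball leaves its pocket in the tray (not (distance between ball_center and tray_pocket below 0.016 m)).
It fails at once if another thing on the bench is pushed more than 20 mm from its place (distance of any of oil_bottle, petri_dish, slide_box, jar, objective from where it was at the start of the episode above 0.02 m).
It also fails if it takes over 69 s, if anything falls off the work surface, if the arm or the gripper's body presses on something with over 40 N, if the wrist force passes 120 N, or if a joint passes its speed limit or range.

### The arm

A 6-joint arm with a two-finger parallel gripper is mounted at the origin on the work surface. World frame = base frame: x ahead of the robot, y to its left, z up, the work surface at z = 0. Lengths are in m, angles in degrees, forces in N, time in s.
With the tool pointing down it reaches from about 0.4 to 0.825 m from the base axis. Payload 7 kg.
Tool frame: the origin (TCP) lies on the centre line of the jaws, within the pads' length; the fingertips stand 14 mm ahead of it and the grasp point (between the pads) lies 5 mm behind it; z points along the fingers, x is the direction in which the jaws open and shut, and the axes are right-handed (so a half turn about z gives the same grasp; the last joint's range is limited). The gripper opens to 88 mm and grips with 3 to 60 N. Pads are 19 mm wide; open, the fingers measure 130 mm over their backs; the gripper's body (78 mm by 193 mm) begins 47 mm behind the grasp point.
Start: joints at [-57.462, 20.546, 0.682, 0, -70.136, -16.507], TCP at [0.186, -0.649, 0.241] pointing down, gripper open.
Joint ranges: [-176.03, 176.03], [-82.01, 121.73], [-58.28, 71.71], [-173.87, 95.51], [-174.79, -0.11], [-173.66, 173.66]. Speed limits (degrees/s): [136.94, 136.94, 172.46, 180, 180, 180].

### API

Orientations are given as [roll, pitch, yaw] about the fixed x, y, z axes, in that order (R = Rz(yaw) Ry(pitch) Rx(roll)).
In Python, from plant import * gives the robot as it stands.
- The arm moves only by the shell command python3 -m handwheel 'ROWS' [OPENING]. ROWS is JSON, a list of rows, each a list of 2 entries, a list of its own where there are three numbers: the shift along the tool's x, y, z each as a share of 0.2 m, from -1 to 1, then the turn, a rotation vector about the tool's x, y, z each as a share of 360 degrees, from -1 to 1. In form: [[[tx, ty, tz], [ax, ay, az]], ...]. A call has 1 to 5 rows; each row is the pose to reach, as a shift and turn from the pose commanded when the call began, along the tool's axes at that moment, turning the shorter way round; what a row does not reach only later rows make up. A row lasts 1/12 s, in which the tool goes at most 41.7 mm and 7.16 degrees, less where a joint would pass 70% of its speed; a pose out of reach is approached as far as the arm can. A call with a number of a shift or a turn outside -1 to 1 is refused whole. A call with a gripper value outside its range is refused whole. OPENING is the closure, from -1 (fully open) to 1 (shut), set as the call begins (- or left out, the last holds). The fingers move at their own pace and stop on an object; the grip force is fixed at half the most. Time passes only in rows, so rows that repeat a pose let the fingers close. It gives the time, the measured TCP pose, the force and the opening at its end, in the units of the state.
- get_obs(): the state, without advancing time (a new reading comes with each control period).
- snapshot(name): name is "scene" or "top"; returns a dict with "color" (420x560x3 uint8, red, green, blue), "z_map" (420x560 float32, m along the optical axis (not along the pixel's ray), 0 where there is no reading), "intrinsics" (3x3 intrinsics, pixels), "distortion" ([k1, k2, p1, p2, k3] as OpenCV has them; the pictures are not rectified), "rvec" (rotation vector, rad) and "tvec" (3), from world to camera coordinates, as OpenCV has them. Camera axes: x right, y down, z forward; pixel columns grow to the right and rows downward; lengths in m; the calibration is good to about 2 mm. A picture is of the moment at which its call begins.
- close_job(): hands the job in, once; it reports no verdict.
The state is a dict: "clock": time; "joint_pos": joint angles; "qvel": joint speeds; "tau": joint torques, N m; "tool_pos": TCP position; "orientation": TCP orientation; "force": force on the tool from outside, world axes, zero at the start; "moment": the same for the moment, N m; "opening": finger opening in m.
Only numpy, scipy, OpenCV 4.12 (cv2) and the standard library are available. Lean on these libraries where they do the work, as an engineer would, in place of code of your own. Each camera call takes 0.05 s, during which the arm holds its last target. There are 200 camera calls.

## Working session

There is one attempt and no reset: what is moved stays moved. The work goes in short steps, Python scripts to look and compute and a shell command to move; the robot and the scene stay as the last step left them, time stands still between calls to the robot, and variables do not carry over. Pictures are saved under pics/ and viewed, about 8 in all and at most 12, crops included, and the job is handed in when it is done.

```bash
ls; mkdir -p pics
cat > h.py <<'E'
from plant import *
import numpy as np, cv2
from scipy.spatial.transform import Rotation as R
def cloud(s):
    "world xyz per pixel from z_map"
    h,w=s["z_map"].shape
    uv=np.stack(np.meshgrid(np.arange(w),np.arange(h)),-1).reshape(-1,1,2).astype(np.float64)
    n=cv2.undistortPoints(uv,np.array(s["intrinsics"]),np.array(s["distortion"])).reshape(h,w,2)
    z=s["z_map"]; P=np.dstack([n*z[...,None],z])
    Rm=cv2.Rodrigues(np.array(s["rvec"],float))[0]
    P=(P-np.array(s["tvec"],float).reshape(3))@Rm
    P[z==0]=np.nan
    return P
def shot(name,fn):
    s=snapshot(name); cv2.imwrite("pics/"+fn,cv2.cvtColor(s["color"],cv2.COLOR_RGB2BGR)); return s
E
python3 - <<'E'
from h import *
import pickle
for n in("top","scene"):
    s=shot(n,n+"0.png"); pickle.dump(s,open(n+"0.pkl","wb"))
    Rm=cv2.Rodrigues(np.array(s["rvec"],float))[0]; print(n,-Rm.T@np.array(s["tvec"],float).reshape(3),Rm[2])
print(get_obs())
E
```

```text
pics
top [ 0.44552758 -0.00157139  1.01797905] [ 0.09742037  0.02610767 -0.99490083]
scene [0.96391053 0.54893886 0.59290135] [-0.4911619  -0.60679168 -0.62495108]
{'clock': 0.1, 'joint_pos': array([-5.74615227e+01,  2.05858842e+01,  6.38147994e-01, -1.85667954e-02,
       -7.01381027e+01, -1.65061149e+01]), 'qvel': array([ 0.01674258, -0.04272407,  0.11136679,  0.0430463 , -0.02625305,
        0.02216479]), 'tau': array([-2.95142898e-03, -5.84163702e+01,  2.93753368e+01,  7.01536596e+00,
        1.02256189e-02, -4.84033421e-05]), 'tool_pos': array([ 0.18626428, -0.6483317 ,  0.23972346]), 'orientation': array([-1.79992345e+02, -8.72610648e-02,  1.06026035e+02]), 'force': array([1.09901181, 0.18135266, 0.06265615]), 'moment': array([ 0.00707342,  0.03944203, -0.0230752 ]), 'opening': 0.08756340445014674}
```

View pics/top0.png

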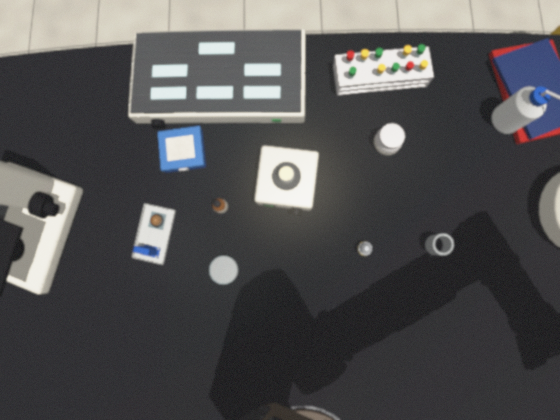

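View pics/scene0.png

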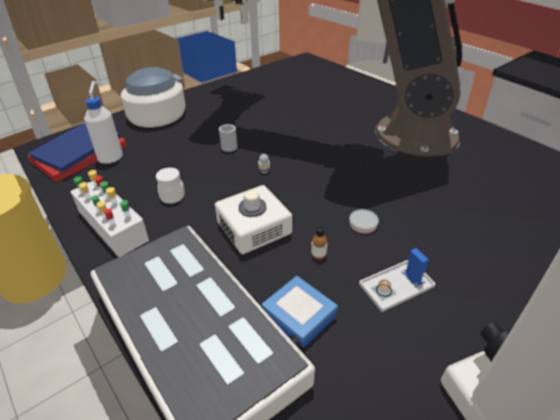

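The top view shows the shield at (440,245), the lamp barrel at (287,177), the tray at (154,234) with its pocket near (156,220) and its grip near (147,251). It also shows the objective at (365,248), the bottle at (220,205), the dish at (223,270) and the jar at (390,140). Next I measure these.

Run:
```python
from h import *
import pickle
T=pickle.load(open("top0.pkl","rb"));S=pickle.load(open("scene0.pkl","rb"))
np.set_printoptions(precision=4,suppress=True)
def rep(nm,P,m):
    Q=P[m]; Q=Q[~np.isnan(Q[:,0])]
    if len(Q)<4: print(nm,len(Q));return
    c,(w,h),a=cv2.minAreaRect(Q[:,:2].astype(np.float32)); print(nm,len(Q),"med",np.median(Q,0),"rect",np.array(c),np.array([w,h,a]),"z",np.percentile(Q[:,2],[5,95]),"circ",cv2.minEnclosingCircle(Q[:,:2].astype(np.float32)))
for n,s,boxes in (("top",T,dict(shield=(415,220,465,270),lamp=(245,135,330,220),tray=(125,195,185,275),obj=(350,235,380,262),bottle=(205,190,236,220),dish=(200,250,245,290),jar=(370,118,410,160),sbox=(150,120,210,175))),
  ("scene",S,dict(shield=(212,118,245,158),lamp=(210,180,300,255),tray=(352,240,440,312)))):
    P=cloud(s); hsv=cv2.cvtColor(s["color"],cv2.COLOR_RGB2HSV)
    for k,(x0,y0,x1,y1) in boxes.items():
        b=np.zeros(P.shape[:2],bool); b[y0:y1,x0:x1]=1
        z=P[...,2]
        if k=="shield": rep(n+" "+k+" top",P,b&(z>.05)&(z<.07))
        elif k=="lamp":
            rep(n+" box",P,b&(z>.052)&(z<.063)); rep(n+" barreltop",P,b&(z>.085)&(z<.105)); rep(n+" lampall",P,b&(z>.052))
        elif k=="tray":
            rep(n+" plate",P,b&(z>.0025)&(z<.014)); rep(n+" grip",P,b&(z>.055)&(z<.075))
            bl=b&(hsv[...,0]>100)&(hsv[...,0]<130)&(hsv[...,1]>130); rep(n+" blue",P,bl)
            rep(n+" ball",P,b&(z>.017)&(z<.04)&~bl)
        else: rep(n+" "+k,P,b&(z>.008))
```

```text
top shield top 156 med [ 0.459  -0.2981  0.0589] rect [ 0.4584 -0.2984] [ 0.0417  0.0427 21.9731] z [0.0519 0.0622] circ ((0.4584256410598755, -0.2986382842063904), 0.022560279816389084)
top box 2545 med [0.602  0.0165 0.0595] rect [0.6071 0.0175] [ 0.1201  0.1184 81.2961] z [0.0561 0.0622] circ ((0.6069496273994446, 0.017255209386348724), 0.0804869532585144)
top barreltop 217 med [0.607  0.0169 0.0935] rect [0.608  0.0175] [ 0.03    0.0328 88.3429] z [0.0886 0.0963] circ ((0.6079105138778687, 0.017462678253650665), 0.01662605069577694)
top lampall 3256 med [0.6036 0.0167 0.0601] rect [0.6071 0.0175] [ 0.1201  0.1184 81.2961] z [0.0564 0.0918] circ ((0.6069496273994446, 0.017255209386348724), 0.0804869532585144)
top plate 1161 med [0.4987 0.308  0.0042] rect [0.498  0.3105] [ 0.1342  0.1752 89.6345] z [0.0026 0.0099] circ ((0.49797147512435913, 0.3125849664211273), 0.10691777616739273)
top grip 117 med [0.4621 0.319  0.0629] rect [0.4612 0.32  ] [ 0.0328  0.0144 75.6495] z [0.0585 0.0663] circ ((0.4613702893257141, 0.3200249671936035), 0.0171884223818779)
top blue 158 med [0.4623 0.3
[... 1952 characters left out ...]
 1589 med [0.4997 0.3121 0.0041] rect [0.4734 0.2934] [ 0.1808  0.1738 45.4598] z [0.0026 0.0101] circ ((0.471470445394516, 0.2927302122116089), 0.11561013013124466)
scene grip 176 med [0.4653 0.3201 0.0633] rect [0.4624 0.3197] [ 0.0353  0.0156 75.4956] z [0.0559 0.0654] circ ((0.46091821789741516, 0.31972479820251465), 0.018561333417892456)
scene blue 528 med [0.4676 0.3215 0.0434] rect [0.4318 0.3063] [ 0.0993  0.0347 23.6974] z [0.0061 0.0647] circ ((0.4310874938964844, 0.30794721841812134), 0.05096893012523651)
scene ball 164 med [0.5297 0.305  0.0244] rect [0.4981 0.3139] [ 0.0365  0.0875 81.0973] z [0.0178 0.0323] circ ((0.49870365858078003, 0.31802642345428467), 0.045330312103033066)
```

Both views agree on the sizes: shield at (0.4585,-0.299), barrel at (0.608,0.0175), grip at (0.4618,0.320), ball at (0.529,0.303) and tray yaw about -15°. I'll write a helper that gives the remaining shift in tool shares, then start moving.

```bash
cat > go.py <<'E'
import sys
from h import *
# go.py x y z [yaw]: shift shares (tool axes) and turn shares from the measured pose to a tool-down target
o=get_obs(); a=[float(v) for v in sys.argv[1:]]
Rt=R.from_euler("xyz",o["orientation"],degrees=True)
G=R.from_euler("xyz",[180,0,a[3] if len(a)>3 else o["orientation"][2]],degrees=True)
print("t",round(o["clock"],2),"pos",o["tool_pos"].round(4),"rpy",o["orientation"].round(2),"F",o["force"].round(1),"open",round(o["opening"],4))
print("shift",(Rt.inv().apply(np.array(a[:3])-o["tool_pos"])/.2).round(4),"turn",((Rt.inv()*G).as_rotvec(degrees=True)/360).round(4))
E
python3 go.py .4585 -.299 .16 106
```

```text
t 0.1 pos [ 0.1863 -0.6483  0.2397] rpy [-1.7999e+02 -9.0000e-02  1.0603e+02] F [1.1 0.2 0.1] open 0.0876
shift [1.3024 1.7905 0.4004] turn [-0.     -0.0002  0.0001]
```

```bash
python3 -m handwheel '[[[0.11,0.15,0.03],[0,0,0]],[[0.25,0.35,0.07],[0,0,0]],[[0.4,0.55,0.12],[0,0,0]],[[0.52,0.72,0.16],[0,0,0]],[[0.65,0.9,0.2],[0,0,0]]]' -1
python3 -m handwheel '[[[0.13,0.18,0.04],[0,0,0]],[[0.27,0.37,0.08],[0,0,0]],[[0.42,0.57,0.12],[0,0,0]],[[0.54,0.74,0.16],[0,0,0]],[[0.64,0.88,0.2],[0,0,0]]]'
python3 -m handwheel '[[[0,0,0],[0,0,0]],[[0,0,0],[0,0,0]],[[0,0,0],[0,0,0]]]'
python3 go.py .4585 -.299 .037 106
```

```text
clock: 0.52
tool_pos: [0.311, -0.4888, 0.2037]
orientation: [-180.0, -0.0, 106.0]
force: [1.9, -0.1, 0.8]
opening: 0.0874
clock: 0.93
tool_pos: [0.4373, -0.327, 0.1671]
orientation: [180.0, 0.0, 106.0]
force: [1.7, -0.9, -0.3]
opening: 0.0875
clock: 1.18
tool_pos: [0.4365, -0.3286, 0.1669]
orientation: [-180.0, -0.0, 106.1]
force: [-0.8, -0.6, 0.9]
opening: 0.0877
t 1.18 pos [ 0.4365 -0.3286  0.1669] rpy [-1.7996e+02 -2.0000e-02  1.0610e+02] F [-0.8 -0.6  0.9] open 0.0877
shift [0.1114 0.1473 0.6497] turn [-0.0001 -0.0001  0.0003]
```

```bash
python3 -m handwheel '[[[0.055,0.074,0],[0,0,0]],[[0.111,0.147,0.05],[0,0,0]],[[0.111,0.147,0.2],[0,0,0]],[[0.111,0.147,0.35],[0,0,0]],[[0.111,0.147,0.46],[0,0,0]]]'
python3 -m handwheel '[[[0,0,0.08],[0,0,0]],[[0,0,0.15],[0,0,0]],[[0,0,0.19],[0,0,0]],[[0,0,0.19],[0,0,0]]]'
python3 go.py .4585 -.299 .037 106
```

```text
clock: 1.6
tool_pos: [0.4573, -0.3002, 0.0736]
orientation: [-180.0, -0.0, 105.9]
force: [-0.6, 0.1, -0.1]
opening: 0.0876
clock: 1.93
tool_pos: [0.4568, -0.3002, 0.0356]
orientation: [-179.9, -0.1, 105.9]
force: [-0.0, -0.2, 0.2]
opening: 0.0877
t 1.93 pos [ 0.4568 -0.3002  0.0356] rpy [-1.7985e+02 -9.0000e-02  1.0590e+02] F [-0.  -0.2  0.2] open 0.0877
shift [ 0.0035  0.0096 -0.0071] turn [-0.0004 -0.0003 -0.0003]
```

```bash
python3 -m handwheel '[[[0.003,0.009,0],[0,0,0]],[[0.003,0.009,0],[0,0,0]],[[0.003,0.009,0],[0,0,0]],[[0.003,0.009,0],[0,0,0]],[[0.003,0.009,0],[0,0,0]]]' 1
python3 -m handwheel '[[[0,0,0],[0,0,0]],[[0,0,0],[0,0,0]],[[0,0,0],[0,0,0]],[[0,0,0],[0,0,0]],[[0,0,0],[0,0,0]]]'
python3 -m handwheel '[[[0,0,-0.08],[0,0,0]],[[0,0,-0.2],[0,0,0]],[[0,0,-0.35],[0,0,0]],[[0,0,-0.5],[0,0,0]],[[0,0,-0.6],[0,0,0]]]'
python3 go.py .608 .0175 .157 106
```

```text
clock: 2.35
tool_pos: [0.4605, -0.2984, 0.0378]
orientation: [179.9, 0.0, 106.0]
force: [0.1, 0.8, -0.7]
opening: 0.0596
clock: 2.77
tool_pos: [0.4603, -0.2983, 0.0374]
orientation: [180.0, 0.0, 106.0]
force: [-0.8, 1.2, 3.4]
opening: 0.0439
clock: 3.18
tool_pos: [0.4607, -0.2986, 0.1597]
orientation: [179.9, 0.1, 106.1]
force: [1.5, -0.6, -0.6]
opening: 0.0438
t 3.18 pos [ 0.4607 -0.2986  0.1597] rpy [1.7991e+02 8.0000e-02 1.0605e+02] F [ 1.5 -0.6 -0.6] open 0.0438
shift [1.3153 1.1447 0.0135] turn [0.0003 0.0002 0.0001]
```

```bash
python3 -m handwheel '[[[0.09,0.08,0],[0,0,0]],[[0.22,0.19,0],[0,0,0]],[[0.37,0.32,0],[0,0,0]],[[0.51,0.45,0],[0,0,0]],[[0.66,0.57,0],[0,0,0]]]'
python3 -m handwheel '[[[0.13,0.11,0],[0,0,0]],[[0.27,0.23,0],[0,0,0]],[[0.42,0.36,0],[0,0,0]],[[0.54,0.47,0],[0,0,0]],[[0.61,0.53,0],[0,0,0]]]'
python3 -m handwheel '[[[0.02,0.02,0],[0,0,0]],[[0.02,0.02,0],[0,0,0]],[[0.02,0.02,0],[0,0,0]],[[0.02,0.02,0],[0,0,0]]]'
python3 go.py .608 .0175 .157 106
python3 - <<'E'
from h import *
for n in("top","scene"):
    s=shot(n,n+"1.png"); P=cloud(s); z=P[...,2]
    m=(np.abs(P[...,0]-.608)<.05)&(np.abs(P[...,1]-.0175)<.06)
    for lo,hi in((.172,.186),(.12,.145)):
        Q=P[m&(z>lo)&(z<hi)]; print(n,lo,len(Q),Q.mean(0).round(4),cv2.minEnclosingCircle(Q[:,:2].astype(np.float32)))
a=cv2.imread("pics/top1.png")[110:250,200:380]; b=cv2.imread("pics/scene1.png")[110:250,160:340]
cv2.imwrite("pics/c1.png",cv2.resize(np.hstack([a,b]),None,fx=2,fy=2))
E
```

```text
clock: 3.6
tool_pos: [0.5337, -0.1385, 0.1571]
orientation: [180.0, -0.0, 106.0]
force: [1.0, -0.5, -0.7]
opening: 0.0437
clock: 4.02
tool_pos: [0.6027, 0.0096, 0.1567]
orientation: [180.0, -0.0, 106.1]
force: [0.2, -0.2, -0.2]
opening: 0.0435
clock: 4.35
tool_pos: [0.6035, 0.0104, 0.157]
orientation: [-180.0, -0.0, 106.0]
force: [-0.3, -0.4, -0.8]
opening: 0.0438
t 4.35 pos [0.6035 0.0104 0.157 ] rpy [-179.96   -0.    105.97] F [-0.3 -0.4 -0.8] open 0.0438
shift [ 0.0281  0.0316 -0.0003] turn [-0.0001 -0.     -0.0001]
top 0.172 1 [0.5802 0.008  0.1736] ((0.5802433490753174, 0.007959582842886448), 9.999999747378752e-05)
top 0.12 32 [0.5827 0.0079 0.1325] ((0.5911720991134644, 0.01224005501717329), 0.019208475947380066)
scene 0.172 263 [0.6103 0.0143 0.1784] ((0.6043648719787598, 0.01128459069877863), 0.04271629825234413)
scene 0.12 203 [0.6124 0.0223 0.1322] ((0.6061739921569824, 0.011181664653122425), 0.02530653588473797)
```

View pics/c1.png

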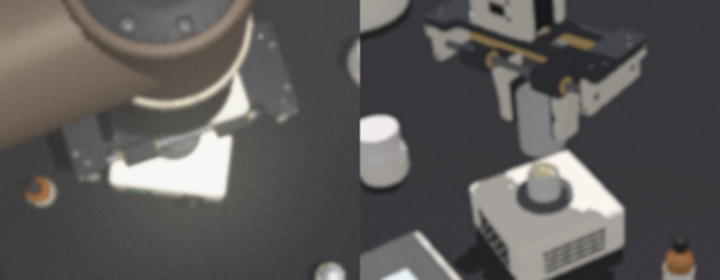

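The picture shows the tube held upright, a little short of the barrel. I'll fit circles of known radius to the tube wall and the barrel wall in the same (scene) cloud to get the offset.

```bash
cat > fit.py <<'E'
from h import *
from scipy.optimize import least_squares
def fit(P,lo,hi,r,c0,rad):
    z=P[...,2]; Q=P[(z>lo)&(z<hi)&(np.hypot(P[...,0]-c0[0],P[...,1]-c0[1])<rad)][:,:2]
    f=least_squares(lambda c:np.hypot(*(Q-c).T)-r,c0,loss="soft_l1",f_scale=.001)
    return f.x.round(4),len(Q),np.median(np.abs(f.fun)).round(4)
if __name__=="__main__":
    P=np.mean([cloud(snapshot("scene")) for _ in range(3)],0)
    print("tube",fit(P,.100,.125,.022,(.604,.0105),.035),fit(P,.118,.132,.022,(.604,.0105),.027))
    print("barrel",fit(P,.07,.088,.0165,(.608,.0175),.024))
    print(np.mean([get_obs()["tool_pos"] for _ in range(3)],0))
E
python3 fit.py
python3 - <<'E'
import pickle
from fit import *
P=cloud(pickle.load(open("scene0.pkl","rb")))
print("barrel0",fit(P,.07,.088,.0165,(.608,.0175),.024),"shield0",fit(P,.01,.05,.022,(.4585,-.299),.03))
E
```

```text
tube (array([0.6   , 0.0088]), 42, np.float64(0.0005)) (array([0.6001, 0.009 ]), 103, np.float64(0.0004))
barrel (array([0.6062, 0.0149]), 110, np.float64(0.0003))
[0.60398498 0.01066989 0.15736389]
barrel0 (array([0.6064, 0.0149]), 114, np.float64(0.0005)) shield0 (array([ 0.4575, -0.301 ]), 229, np.float64(0.0012))
```

```bash
python3 -m handwheel '[[[0.011,0.019,0],[0,0,0]],[[0.022,0.038,0],[0,0,0]],[[0.022,0.038,0.05],[0,0,0]],[[0.022,0.038,0.07],[0,0,0]],[[0.022,0.038,0.07],[0,0,0]]]'
python3 - <<'E'
from fit import *
P=np.mean([cloud(snapshot("scene")) for _ in range(3)],0)
print("tube",fit(P,.112,.13,.022,(.606,.0149),.028),"barrel",fit(P,.07,.088,.0165,(.608,.0175),.022))
print(np.mean([get_obs()["tool_pos"] for _ in range(3)],0))
E
```

```text
clock: 5.02
tool_pos: [0.6092, 0.0178, 0.1412]
orientation: [-179.8, -0.0, 106.0]
force: [-0.6, -0.0, -0.8]
opening: 0.044
tube (array([0.6058, 0.0164]), 136, np.float64(0.0003)) barrel (array([0.6062, 0.0149]), 114, np.float64(0.0003))
[0.61017896 0.01777728 0.1428622 ]
```

```bash
python3 -m handwheel '[[[-0.005,0,0.02],[0,0,0]],[[-0.005,0,0.05],[0,0,0]],[[-0.005,0,0.08],[0,0,0]],[[-0.005,0,0.11],[0,0,0]],[[-0.005,0,0.13],[0,0,0]]]'
python3 -m handwheel '[[[0,0,0.02],[0,0,0]],[[0,0,0.04],[0,0,0]],[[0,0,0.055],[0,0,0]],[[0,0,0.065],[0,0,0]],[[0,0,0.065],[0,0,0]]]'
```

```text
clock: 5.58
tool_pos: [0.6101, 0.0168, 0.116]
orientation: [-179.9, -0.0, 106.0]
force: [-0.6, -0.6, -1.1]
opening: 0.0439
clock: 6.0
tool_pos: [0.6105, 0.0169, 0.1037]
orientation: [-180.0, 0.0, 106.0]
force: [0.2, -0.0, -1.4]
opening: 0.0437
```

```bash
python3 -m handwheel '[[[0,0,0.005],[0,0,0]],[[0,0,0.01],[0,0,0]],[[0,0,0.01],[0,0,0]]]'
python3 -m handwheel '[[[0,0,0.005],[0,0,0]],[[0,0,0.01],[0,0,0]],[[0,0,0.01],[0,0,0]]]'
```

```text
clock: 6.25
tool_pos: [0.6108, 0.0169, 0.1034]
orientation: [179.9, 0.0, 106.1]
force: [-1.5, 0.1, 6.6]
opening: 0.0439
clock: 6.5
tool_pos: [0.6109, 0.0169, 0.1033]
orientation: [179.9, 0.0, 106.1]
force: [-8.9, 1.6, 20.7]
opening: 0.0439
```

It meets firm contact at TCP z 0.1033, and home was expected at 0.103. I'll release, retreat and check.

```bash
python3 -m handwheel '[[[0,0,-0.01],[0,0,0]],[[0,0,-0.01],[0,0,0]],[[0,0,-0.01],[0,0,0]],[[0,0,-0.01],[0,0,0]],[[0,0,-0.01],[0,0,0]]]' -1
python3 -m handwheel '[[[0,0,0],[0,0,0]],[[0,0,0],[0,0,0]],[[0,0,0],[0,0,0]],[[0,0,0],[0,0,0]]]'
python3 -m handwheel '[[[0,0,-0.1],[0,0,0]],[[0,0,-0.25],[0,0,0]],[[0,0,-0.4],[0,0,0]],[[0,0,-0.5],[0,0,0]]]'
python3 - <<'E'
from fit import *
s=snapshot("scene"); P=cloud(s)
for lo in (.068,.08,.095,.105): print(lo,fit(P,lo,lo+.015,.022,(.607,.016),.03))
m=np.hypot(P[...,0]-.607,P[...,1]-.016)<.03; z=P[m][:,2]; print("top z",np.percentile(z[z<.15],[90,97,99]))
E
python3 go.py .4618 .320 .2 165
```

```text
clock: 6.92
tool_pos: [0.6105, 0.0168, 0.1018]
orientation: [-180.0, -0.0, 106.0]
force: [0.4, -0.2, -0.6]
opening: 0.0719
clock: 7.25
tool_pos: [0.6105, 0.0168, 0.102]
orientation: [-180.0, 0.0, 106.0]
force: [0.5, -0.8, 0.1]
opening: 0.0874
clock: 7.58
tool_pos: [0.6114, 0.0169, 0.205]
orientation: [179.9, 0.0, 106.1]
force: [0.6, -0.1, 0.6]
opening: 0.0874
0.068 (array([0.6076, 0.0155]), 131, np.float64(0.0005))
0.08 (array([0.6075, 0.0157]), 129, np.float64(0.0006))
0.095 (array([0.6078, 0.0162]), 179, np.float64(0.001))
0.105 (array([0.6083, 0.0169]), 232, np.float64(0.002))
top z [0.12399769 0.1261039  0.12673959]
t 7.63 pos [0.6131 0.017  0.2089] rpy [1.7956e+02 8.0000e-02 1.0608e+02] F [ 2.2 -0.   4.8] open 0.0876
shift [ 1.6651 -0.3075  0.0396] turn [ 0.001   0.0008 -0.1637]
```

Home is confirmed: mouth at 0.126, upright. On to the tray.

```bash
python3 -m handwheel '[[[0.12,-0.02,0.02],[0,0,-0.014]],[[0.3,-0.05,0.02],[0,0,-0.032]],[[0.48,-0.09,0.02],[0,0,-0.05]],[[0.66,-0.12,0.02],[0,0,-0.067]],[[0.83,-0.15,0.02],[0,0,-0.082]]]' 0.05
python3 go.py .4618 .320 .2 165
```

```text
clock: 8.05
tool_pos: [0.5348, 0.1693, 0.198]
orientation: [180.0, -0.0, 135.8]
force: [1.1, 1.0, 0.2]
opening: 0.0603
t 8.05 pos [0.5348 0.1693 0.198 ] rpy [179.99  -0.   135.84] F [1.1 1.  0.2] open 0.0603
shift [ 0.7868  0.286  -0.0098] turn [ 0.    -0.    -0.081]
```

```bash
python3 -m handwheel '[[[0.17,0.06,0],[0,0,-0.018]],[[0.36,0.13,0],[0,0,-0.037]],[[0.55,0.2,0],[0,0,-0.055]],[[0.7,0.26,0],[0,0,-0.072]],[[0.787,0.286,0],[0,0,-0.081]]]'
python3 -m handwheel '[[[0,0,0],[0,0,0]],[[0,0,0],[0,0,0]]]'
python3 go.py .4618 .320 .046 165
```

```text
clock: 8.47
tool_pos: [0.4622, 0.3221, 0.1981]
orientation: [180.0, 0.0, 165.2]
force: [1.0, 0.0, -1.0]
opening: 0.0421
clock: 8.63
tool_pos: [0.4629, 0.32, 0.1979]
orientation: [-180.0, -0.0, 164.8]
force: [0.1, -0.7, -0.1]
opening: 0.0417
t 8.63 pos [0.4629 0.32   0.1979] rpy [-1.7998e+02 -1.0000e-02  1.6481e+02] F [ 0.1 -0.7 -0.1] open 0.0417
shift [ 0.0051 -0.0014  0.7593] turn [-0.0001 -0.     -0.0005]
```

```bash
python3 -m handwheel '[[[0.005,0,0.1],[0,0,0]],[[0.005,0,0.25],[0,0,0]],[[0.005,0,0.4],[0,0,0]],[[0.005,0,0.5],[0,0,0]],[[0.005,0,0.5],[0,0,0]]]'
python3 -m handwheel '[[[0,0,0.06],[0,0,0]],[[0,0,0.12],[0,0,0]],[[0,0,0.18],[0,0,0]],[[0,0,0.24],[0,0,0]],[[0,0,0.255],[0,0,0]]]'
python3 -m handwheel '[[[0,0,0],[0,0,0]],[[0,0,0],[0,0,0]]]'
python3 go.py .4618 .320 .046 165
python3 - <<'E'
from fit import *
s=shot("scene","scene2.png"); a=cv2.imread("pics/scene2.png")[190:330,320:480]
cv2.imwrite("pics/c2.png",cv2.resize(a,None,fx=3,fy=3,interpolation=cv2.INTER_CUBIC))
E
```

```text
clock: 9.05
tool_pos: [0.4611, 0.3162, 0.0939]
orientation: [-179.6, -0.2, 164.5]
force: [-1.3, -1.1, -0.6]
opening: 0.0415
clock: 9.47
tool_pos: [0.4628, 0.3185, 0.0467]
orientation: [-179.9, -0.0, 164.6]
force: [-0.4, -0.1, 0.6]
opening: 0.0414
clock: 9.63
tool_pos: [0.4633, 0.3195, 0.0482]
orientation: [180.0, 0.0, 164.7]
force: [-0.3, 0.2, 0.9]
opening: 0.0414
t 9.63 pos [0.4633 0.3195 0.0482] rpy [1.7996e+02 3.0000e-02 1.6468e+02] F [-0.3  0.2  0.9] open 0.0414
shift [0.0079 0.0003 0.0109] turn [ 0.0001  0.0001 -0.0009]
```

View pics/c2.png

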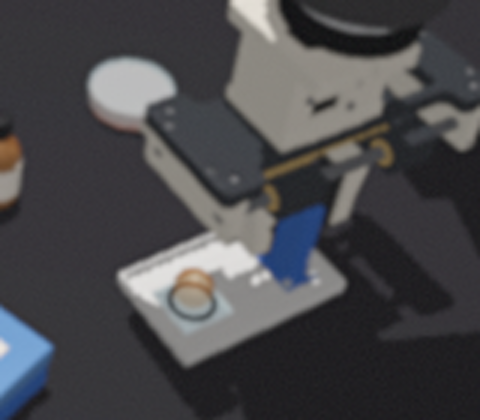

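The fingers straddle the blue grip (crop 295,245) and the ball sits in its ring (192,290). I'll close in stages.

```bash
python3 -m handwheel '[[[0.004,0,0.005],[0,0,0]],[[0.008,0,0.01],[0,0,0]],[[0.008,0,0.01],[0,0,0]],[[0.008,0,0.01],[0,0,0]],[[0.008,0,0.01],[0,0,0]]]' 0.58
python3 -m handwheel '[[[0,0,0],[0,0,0]],[[0,0,0],[0,0,0]],[[0,0,0],[0,0,0]]]' 0.64
python3 -m handwheel '[[[0,0,0],[0,0,0]],[[0,0,0],[0,0,0]],[[0,0,0],[0,0,0]],[[0,0,0],[0,0,0]]]' 0.7
python3 -m handwheel '[[[0,0,0],[0,0,0]],[[0,0,0],[0,0,0]],[[0,0,0],[0,0,0]],[[0,0,0],[0,0,0]],[[0,0,0],[0,0,0]]]' 1
python3 -m handwheel '[[[0,0,-0.005],[0,0,0]],[[0,0,-0.012],[0,0,0]],[[0,0,-0.022],[0,0,0]],[[0,0,-0.035],[0,0,0]],[[0,0,-0.05],[0,0,0]]]'
python3 - <<'E'
from fit import *
s=shot("scene","scene3.png"); a=cv2.imread("pics/scene3.png")[190:330,320:480]
cv2.imwrite("pics/c3.png",cv2.resize(a,None,fx=3,fy=3,interpolation=cv2.INTER_CUBIC))
E
```

```text
clock: 10.1
tool_pos: [0.4611, 0.32, 0.0453]
orientation: [180.0, 0.0, 164.7]
force: [0.2, 0.9, -0.3]
opening: 0.0192
clock: 10.35
tool_pos: [0.4612, 0.3199, 0.0452]
orientation: [180.0, 0.0, 164.7]
force: [0.6, -0.2, -0.2]
opening: 0.0156
clock: 10.68
tool_pos: [0.4612, 0.32, 0.0452]
orientation: [180.0, 0.0, 164.7]
force: [0.2, 0.3, 0.5]
opening: 0.0138
clock: 11.1
tool_pos: [0.4611, 0.32, 0.0452]
orientation: [180.0, 0.0, 164.7]
force: [1.3, 0.8, 0.1]
opening: 0.0138
clock: 11.52
tool_pos: [0.4609, 0.3196, 0.0552]
orientation: [-180.0, -0.0, 164.7]
force: [-0.2, 0.6, -1.8]
opening: 0.0143
```

View pics/c3.png

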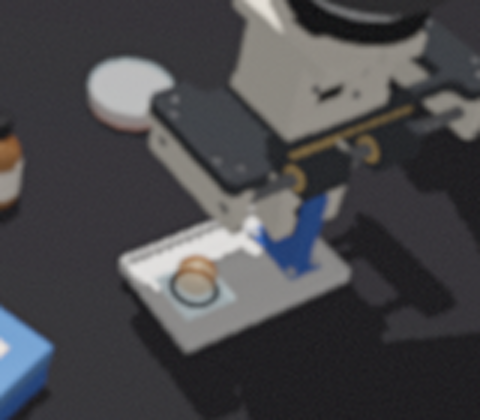

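The tray is off the bench and level, with the ball in its ring (crop 195,285). I'll lift gently.

```bash
python3 -m handwheel '[[[0,0,-0.02],[0,0,0]],[[0,0,-0.05],[0,0,0]],[[0,0,-0.09],[0,0,0]],[[0,0,-0.13],[0,0,0]],[[0,0,-0.17],[0,0,0]]]'
python3 -m handwheel '[[[0,0,-0.04],[0,0,0]],[[0,0,-0.08],[0,0,0]],[[0,0,-0.12],[0,0,0]],[[0,0,-0.16],[0,0,0]],[[0,0,-0.2],[0,0,0]]]'
python3 -m handwheel '[[[0,0,-0.04],[0,0,0]],[[0,0,-0.08],[0,0,0]],[[0,0,-0.12],[0,0,0]],[[0,0,-0.16],[0,0,0]],[[0,0,-0.2],[0,0,0]]]'
python3 -m handwheel '[[[0,0,-0.04],[0,0,0]],[[0,0,-0.08],[0,0,0]],[[0,0,-0.12],[0,0,0]],[[0,0,-0.15],[0,0,0]],[[0,0,-0.165],[0,0,0]]]'
cat > tray.py <<'E'
from fit import *
import sys
s=shot("scene",sys.argv[1]); P=cloud(s); hsv=cv2.cvtColor(s["color"],cv2.COLOR_RGB2HSV)
o=get_obs(); t=o["tool_pos"]; x=R.from_euler("xyz",o["orientation"],degrees=True).apply([1,0,0]); e=-x
# points in tray axes: u along e, v across, w up from nominal underside
f=np.array([-e[1],e[0],0]); D=P-t; u,v,w=D@e,D@f,P[...,2]-(t[2]-.0452)
pl=(abs(v)<.03)&(u>.02)&(u<.09)&(abs(w-.003)<.006)&(np.hypot(u-.068,v)>.016)
A=np.c_[u[pl],v[pl],np.ones(pl.sum())]; c=np.linalg.lstsq(A,w[pl],rcond=None)[0]; print("plate tilt deg u,v",np.degrees(c[:2]).round(2),"w at pocket",(c[0]*.068+c[2]).round(4))
b=(np.hypot(u-.068,v)<.02)&(w>.010)&(w<.035); print("ball u,v",np.median(u[b]).round(4),np.median(v[b]).round(4),"w max",np.nanpercentile(w[b],98).round(4),b.sum())
p=t+e*.068; print("pocket by TCP",p[:2].round(4),"yaw tray",np.degrees(np.arctan2(e[1],e[0])).round(2))
E
python3 tray.py scene4.png; python3 go.py .5423 .0357 .2012 164.8
```

```text
clock: 11.98
tool_pos: [0.4612, 0.32, 0.0903]
orientation: [180.0, 0.0, 164.7]
force: [-0.5, -0.3, -1.6]
opening: 0.0135
clock: 12.4
tool_pos: [0.4611, 0.3198, 0.13]
orientation: [180.0, 0.0, 164.7]
force: [0.2, -0.0, -1.1]
opening: 0.0137
clock: 12.82
tool_pos: [0.461, 0.3198, 0.1699]
orientation: [-180.0, -0.0, 164.7]
force: [-0.1, 1.1, -2.6]
opening: 0.0141
clock: 13.23
tool_pos: [0.4613, 0.3201, 0.2033]
orientation: [179.9, 0.0, 164.7]
force: [0.2, -0.3, -2.0]
opening: 0.0139
plate tilt deg u,v [0.17 1.33] w at pocket 0.0031
ball u,v 0.073 0.0051 w max 0.0277 206
pocket by TCP [0.527  0.3023] yaw tray -15.28
t 13.28 pos [0.4614 0.3202 0.2034] rpy [1.7992e+02 4.0000e-02 1.6472e+02] F [ 0.2  1.  -0.5] open 0.0139
shift [-0.765  -1.2656  0.01  ] turn [ 0.0002  0.0001 -0.0002]
```

```bash
python3 -m handwheel '[[[-0.005,-0.01,0],[0,0,0]],[[-0.017,-0.03,0],[0,0,0]],[[-0.036,-0.06,0],[0,0,0]],[[-0.06,-0.1,0],[0,0,0]],[[-0.084,-0.14,0],[0,0,0]]]'
python3 -m handwheel '[[[-0.024,-0.04,0],[0,0,0]],[[-0.048,-0.08,0],[0,0,0]],[[-0.072,-0.12,0],[0,0,0]],[[-0.096,-0.16,0],[0,0,0]],[[-0.12,-0.2,0],[0,0,0]]]'
python3 -m handwheel '[[[-0.024,-0.04,0],[0,0,0]],[[-0.048,-0.08,0],[0,0,0]],[[-0.072,-0.12,0],[0,0,0]],[[-0.096,-0.16,0],[0,0,0]],[[-0.12,-0.2,0],[0,0,0]]]'
python3 -m handwheel '[[[-0.024,-0.04,0],[0,0,0]],[[-0.048,-0.08,0],[0,0,0]],[[-0.072,-0.12,0],[0,0,0]],[[-0.096,-0.16,0],[0,0,0]],[[-0.12,-0.2,0],[0,0,0]]]'
python3 -m handwheel '[[[-0.024,-0.04,0],[0,0,0]],[[-0.048,-0.08,0],[0,0,0]],[[-0.072,-0.12,0],[0,0,0]],[[-0.091,-0.15,0],[0,0,0]],[[-0.1,-0.167,0],[0,0,0]]]'
python3 tray.py scene5.png; python3 go.py .5423 .0357 .2012 164.7
```

```text
clock: 13.7
tool_pos: [0.4699, 0.2873, 0.2017]
orientation: [-180.0, -0.0, 164.7]
force: [-1.5, -0.5, -1.2]
opening: 0.0144
clock: 14.12
tool_pos: [0.4828, 0.2424, 0.2022]
orientation: [180.0, 0.0, 164.7]
force: [-0.1, -0.6, -2.1]
opening: 0.0141
clock: 14.53
tool_pos: [0.4953, 0.1977, 0.2021]
orientation: [-180.0, 0.0, 164.7]
force: [-0.3, 0.7, -1.7]
opening: 0.0136
clock: 14.95
tool_pos: [0.5079, 0.1528, 0.2021]
orientation: [-180.0, -0.0, 164.7]
force: [0.0, 0.0, -1.7]
opening: 0.0136
clock: 15.37
tool_pos: [0.5184, 0.1152, 0.2021]
orientation: [-180.0, -0.0, 164.7]
force: [0.6, 0.4, -2.1]
opening: 0.0136
plate tilt deg u,v [-0.13  0.27] w at pocket 0.0029
ball u,v 0.0702 0.0076 w max 0.0277 146
pocket by TCP [0.584  0.0971] yaw tray -15.33
t 15.42 pos [0.5184 0.115  0.2021] rpy [-1.7998e+02 -1.0000e-02  1.6467e+02] F [-0.5 -0.2 -1.5] open 0.0137
shift [-0.2202 -0.3509  0.0045] turn [-0.     -0.     -0.0001]
```

```bash
python3 -m handwheel '[[[-0.005,-0.01,0],[0,0,0]],[[-0.017,-0.03,0],[0,0,0]],[[-0.036,-0.06,0],[0,0,0]],[[-0.06,-0.1,0],[0,0,0]],[[-0.084,-0.14,0],[0,0,0]]]'
python3 -m handwheel '[[[-0.024,-0.04,0.001],[0,0,0]],[[-0.048,-0.08,0.002],[0,0,0]],[[-0.074,-0.115,0.003],[0,0,0]],[[-0.1,-0.15,0.004],[0,0,0]],[[-0.12,-0.18,0.004],[0,0,0]]]'
python3 -m handwheel '[[[-0.01,-0.02,0],[0,0,0]],[[-0.016,-0.03,0],[0,0,0]],[[-0.016,-0.03,0],[0,0,0]],[[-0.016,-0.03,0],[0,0,0]],[[-0.016,-0.03,0],[0,0,0]]]'
python3 tray.py scene6.png; python3 go.py .5423 .0357 .2012 164.7
python3 - <<'E'
from fit import *
T=shot("top","top6.png"); P=cloud(snapshot("scene"))
print("shield",fit(P,.07,.1,.022,(.607,.016),.03))
Q=P[np.hypot(P[...,0]-.608,P[...,1]-.0175)<.04]; z=Q[:,2]; print("mouth z",np.percentile(z[(z>.1)&(z<.14)],[95,99]))
a=cv2.imread("pics/scene6.png")[110:250,160:340];b=cv2.imread("pics/top6.png")[110:250,200:380]
cv2.imwrite("pics/c6.png",cv2.resize(np.hstack([a,b]),None,fx=2.2,fy=2.2,interpolation=cv2.INTER_CUBIC))
E
```

```text
clock: 15.83
tool_pos: [0.5272, 0.0842, 0.2022]
orientation: [-180.0, 0.0, 164.8]
force: [-0.8, 0.5, -2.5]
opening: 0.0137
clock: 16.25
tool_pos: [0.5411, 0.0426, 0.2013]
orientation: [-180.0, -0.0, 164.7]
force: [-0.1, -0.1, -2.6]
opening: 0.0145
clock: 16.67
tool_pos: [0.5421, 0.0373, 0.2014]
orientation: [180.0, 0.0, 164.7]
force: [0.2, -0.8, -0.8]
opening: 0.0138
plate tilt deg u,v [-0.    0.04] w at pocket 0.0029
ball u,v 0.0709 0.0064 w max 0.0277 132
pocket by TCP [0.6077 0.0195] yaw tray -15.27
t 16.72 pos [0.5421 0.0374 0.2014] rpy [180.     0.   164.73] F [-0.2  0.2 -2.1] open 0.0137
shift [-0.003  -0.0078  0.001 ] turn [0.     0.     0.0001]
shield (array([0.6072, 0.0156]), 256, np.float64(0.0005))
mouth z [0.12562327 0.12675806]
```

View pics/c6.png

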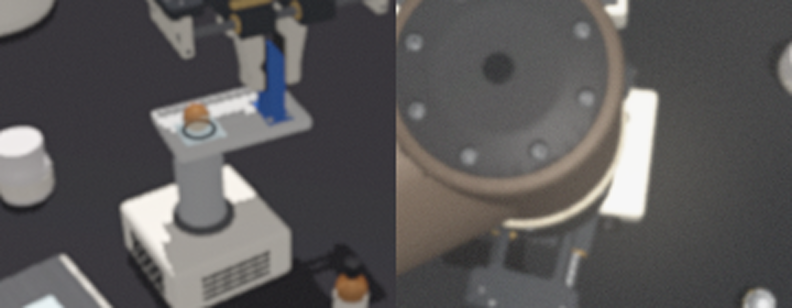

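The picture shows the tray level over the tube, with the ball in its ring (crop 198,120) and the shield seated on its ring. The offset is about 2 mm. I'll let it settle and hand in.

```bash
python3 -m handwheel '[[[-0.003,-0.007,0],[0,0,0]],[[-0.003,-0.007,0],[0,0,0]],[[-0.003,-0.007,0],[0,0,0]],[[-0.003,-0.007,0],[0,0,0]],[[-0.003,-0.007,0],[0,0,0]]]'
python3 -m handwheel '[[[0,0,0],[0,0,0]],[[0,0,0],[0,0,0]],[[0,0,0],[0,0,0]],[[0,0,0],[0,0,0]],[[0,0,0],[0,0,0]]]'
python3 tray.py scene7.png; python3 -c "
from plant import *
print(get_obs()['qvel'].round(2)); print(close_job())"
```

```text
clock: 17.23
tool_pos: [0.5423, 0.0355, 0.2013]
orientation: [-180.0, -0.0, 164.7]
force: [0.2, 0.1, -2.3]
opening: 0.0142
clock: 17.65
tool_pos: [0.5424, 0.0356, 0.2013]
orientation: [180.0, -0.0, 164.7]
force: [0.8, 1.2, -2.5]
opening: 0.0138
plate tilt deg u,v [-0.01  0.1 ] w at pocket 0.0029
ball u,v 0.0715 0.0063 w max 0.0281 132
pocket by TCP [0.608  0.0176] yaw tray -15.29
[ 0.02  0.01  0.05 -0.03  0.01  0.05]
the job is handed in; nothing more can be done
None
```

I fitted the shield over the barrel, pushed it home and released it. I then lifted the tray by its blue grip and carried it over the tube, and handed in at about 17.7 s of the 69 s. No verdict was reported.

- **Shield:** it met firm contact at the expected home height. The mouth measured 0.126 m above the bench, and the tube looked upright on its ring after release.
- **Tray:** by the arm's reading the pocket is at (0.608, 0.018), within about 1 mm of the barrel axis. The underside is about 30 mm above the mouth, plate tilt is about 0.1°, the arm is still, and the gripper is holding.
- **Ball:** the last picture shows it in its ring. Its measured top, about 28 mm above the underside, matches that.
- **Disagreement:** the wall fits from the scene camera put the barrel and shield about 2 mm from the position the top faces gave. That is inside both the calibration error and the 12 mm allowed.
- **Not rechecked:** I did not measure the other bench items again at the end. The tray was carried well above them, and I felt no unexpected contact.

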